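# Fetch the missing bearing ball for the turntable

### The job

Push the red plunger of the blue ball dispenser all the way down so that the steel ball rolls into the pocket of the yellow tray standing at its chute. Then pick the tray up by its black grip and carry it, without tipping it, spilling the ball or touching the ball, and hold it level with its pocket over the middle of the round turntable base, the tray about 10 cm above the bench, for the fitter to take the ball. Finish while still holding the tray there, and leave the other things on the bench alone.

Things in the scene. Friction and masses are not known exactly. Their poses are not given: they have to be found in the camera images.
- dispenser: Blue and aluminium ball dispenser fixed to the bench. Origin on the bench (z 0) under the lower end of its chute; +x points up the chute, away from the tray. The chute (44 mm wide, 92 mm long, two side walls, slope 7 degrees) runs along x from 2 to 94 mm, 35 to 45 mm tall at most; the plunger's housing (56 along x, 46 along y, 52 mm tall) is centred at x 30, y +44 mm. Its place and yaw vary, and it stands on either the left or the right half of the bench
- plunger (a joint): Stroke of the red spring plunger in m: 0 up, 0.016 fully down (pushed straight down). The spring takes about 2.5 N to start and 7.2 N at the bottom and returns it when let go. A red gate bar joined to it blocks the ball and only clears it over the last 2.5 mm of the stroke; the ball then rolls into the tray in about a second while the plunger is held down
- plunger_top (a point): Centre of the top of the plunger's red cap (36 mm across, 8 mm thick), 82 mm above the bench when up, at x 30, y +46 mm in the dispenser's frame; it moves with the plunger
- tray: Loose yellow tray, 120 (x) by 64 (y) by 12 mm (z), about 0.2 kg, standing on the bench about 3 mm in front of the dispenser's chute, x axis along the chute and +x towards the dispenser (within 0.04 rad). Origin at the centre of its underside. Round pocket 44 mm wide and 6 mm deep towards +x, black upright grip towards -x
- tray_pocket (a point): Centre of the floor of the tray's pocket: tray frame x +28, y 0, z +6 mm
- tray_grip (a point): Point inside the tray's black grip to pinch at: tray frame x -22, y 0, z +48 mm. The grip is an upright block 36 mm long (tray x), 16 mm thick (tray y; pinch it across this), from 12 to 68 mm above the tray's underside
- ball_center (a point): Centre of the loose steel ball, 25 mm across, 64 g. It waits in the chute behind the gate; lying in the tray's pocket, its centre is 12.5 mm above the pocket's floor and it can roll about 11 mm off the pocket's centre
- turntable_center (a point): Centre of the turntable base, a round steel base with a ring of balls, 150 mm across, fixed to the bench on the other half from the dispenser; this point is 28 mm above the bench, on top of its hub (its middle pin reaches 34 mm)
- red_stick: Bystander: red push stick lying along y at the back, about 220 by 55 mm, 14 mm high; origin under its middle
- black_stick: Bystander: black push stick, same shape; origin under its middle
- screwdriver: Bystander: screwdriver lying along x between the dispenser and the turntable, 190 mm long, about 30 mm high; origin under its middle
- hammer: Bystander: hammer lying along x on the right, 280 mm long; origin under its middle
- tape_roll: Bystander: roll of paper tape, 80 mm across, 25 mm high, lying flat on the left; origin under its middle
- offcut: Bystander: wood offcut, 110 by 70 by 35 mm, on the left; origin under its middle
- glue_bottle: Bystander: green bottle, 60 mm across, 170 mm tall, on the right; origin under its middle
There are look-alikes about, which are no part of the job. There is more than one size of the dispenser; the job needs the largest.

How it is judged:
By the outcome, as a careful person would: the job done as asked, in the order asked, and still so for the second after the job is handed in, while the arm keeps its last pose, push and grip.
It also fails if it takes over 48 s, if anything falls off the work surface, if the arm or the gripper's body presses on something with over 40 N, if the wrist force passes 120 N, or if a joint passes its speed limit or range.

### The arm

A 6-joint arm with a two-finger parallel gripper is mounted at the origin on the work surface. World frame = base frame: x ahead of the robot, y to its left, z up, the work surface at z = 0. Lengths are in m, angles in degrees, forces in N, time in s.
With the tool pointing down it reaches from about 0.4 to 0.825 m from the base axis. Payload 7 kg.
Tool frame: the origin (TCP) lies on the centre line of the jaws, within the pads' length; the fingertips stand 17 mm ahead of it and the grasp point (between the pads) lies 2 mm behind it; y points along the fingers, z is the direction in which the jaws open and shut, and the axes are right-handed (so a half turn about y gives the same grasp; the last joint's range is limited). The gripper opens to 88 mm and grips with 3 to 60 N. Pads are 19 mm wide; open, the fingers measure 130 mm over their backs; the gripper's body (78 mm by 193 mm) begins 47 mm behind the grasp point.
Start: joints at [-48.753, 20.546, 0.682, 0, -70.136, -16.507], TCP at [0.282, -0.613, 0.244] pointing down, gripper open.
Joint ranges: [-176.03, 176.03], [-82.01, 121.73], [-58.28, 71.71], [-173.87, 95.51], [-174.79, -0.11], [-173.66, 173.66]. Speed limits (degrees/s): [136.94, 136.94, 172.46, 180, 180, 180].

### API

Orientations are given as [roll, pitch, yaw] about the fixed x, y, z axes, in that order (R = Rz(yaw) Ry(pitch) Rx(roll)).
In Python, from plant import r, capture, camera_info gives the robot as it stands. The module is installed in compiled form; this text tells all that it offers.
- The arm moves only by the tool apply_moves, never from a script. Its argument "deltas" is a list of rows, each an object of numbers: "tx", "ty", "tz": the shift along the tool's x, y, z in m; "turn": the turn about the tool's y in rad; "gripper": the finger opening in m, from 0 to 0.0876. A call has 1 to 5 rows; each row is the pose to reach, as a shift and turn from the pose commanded when the call began, along the tool's axes at that moment; what a row does not reach only later rows make up. A row lasts 1/10 s, in which the tool goes at most 50 mm and 8.59 degrees, less where a joint would pass 70% of its speed; a pose out of reach is approached as far as the arm can. A call with a gripper value outside its range is refused whole. The fingers move at their own pace and stop on an object; "newtons" is the grip in N (left out, the last holds). Time passes only in rows, so rows that repeat a pose let the fingers close. It gives the time, the measured TCP pose, the force and the opening at its end, in the units of the state.
- r.get_state(): the state, without advancing time (a new reading comes with each control period).
- capture(name): name is "side" or "top"; returns (picture, depth): 400x640x3 uint8, red, green, blue; 400x640 float32, m along the optical axis (not along the pixel's ray), 0 where there is no reading.
- camera_info(name): a dict with "K" (3x3 intrinsics, pixels), "eye" and "orientation" of the camera in the world. Camera axes: x right, y up, looking along -z (the intrinsics and any distortion apply to the point x, -y, -z); pixel columns grow to the right and rows downward; lengths in m; the calibration is good to about 2 mm. A picture is of the moment at which its call begins. camera_info takes no time and is no camera call.
- r.close_job(): hands the job in, once; it reports no verdict.
The state is a dict: "time_s": time; "joints": joint angles; "qd": joint speeds; "joint_torque": joint torques, N m; "tcp_pos": TCP position; "eef_rot": TCP orientation; "contact_force": force on the tool from outside, world axes, zero at the start; "moment": the same for the moment, N m; "gripper_width": finger opening in m.
Only numpy, scipy, OpenCV 4.12 (cv2) and the standard library are available. Lean on these libraries where they do the work, as an engineer would, in place of code of your own. Each camera call takes 0.05 s, during which the arm holds its last target.

## Working session

There is one attempt and no reset: what is moved stays moved. The work goes in short steps, Python scripts to look and compute and a tool call to move; the robot and the scene stay as the last step left them, time stands still between calls to the robot, and variables do not carry over. Pictures are saved under pics/ and viewed, and the job is handed in when it is done.

Besides the shell and the picture viewer there is one more tool, called after "Emit:" by a JSON object that holds its "op" and its "data", one argument or row to a line. apply_moves: Moves the arm, as the interface text tells. Its arguments: {"type":"object","properties":{"deltas":{"type":"array","items":{"type":"object","properties":{"tx":{"type":"number"},"ty":{"type":"number"},"tz":{"type":"number"},"turn":{"type":"number"},"gripper":{"type":"number"}}}},"newtons":{"type":"number"}},"required":["deltas"]}

```bash
mkdir -p pics; python3 - <<'E'
from plant import r,capture,camera_info
import cv2,numpy as np
print(r.get_state())
for n in("side","top"):
    p,d=capture(n); np.savez(f"{n}0.npz",p=p,d=d)
    cv2.imwrite(f"pics/{n}0.png",p[:,:,::-1]); print(n,camera_info(n),(d>0).mean())
E
```

```text
{'time_s': 0.0, 'joints': array([-4.87541017e+01,  2.05930810e+01,  6.35392232e-01, -1.89841103e-02,
       -7.01343642e+01, -1.65059706e+01]), 'qd': array([-0.02437191,  0.01828443, -0.10148537, -0.06826373, -0.05364652,
       -0.04897308]), 'joint_torque': array([ 2.57802158e-04, -5.82718098e+01,  2.93056977e+01,  6.99683100e+00,
        6.87731575e-03, -1.87558030e-04]), 'tcp_pos': array([ 0.28227416, -0.61266595,  0.24261994]), 'eef_rot': array([-8.99066699e+01,  9.04523412e-03,  2.47334696e+01]), 'contact_force': array([0.8363335 , 0.30341633, 0.2336651 ]), 'moment': array([-0.06969644,  0.00064324, -0.01756207]), 'gripper_width': 0.08761091836859809}
side {'K': array([[416.33913851,   0.        , 313.43770938],
       [  0.        , 416.33913851, 202.37367643],
       [  0.        ,   0.        ,   1.        ]]), 'eye': array([0.09722986, 0.84025034, 1.18170625]), 'orientation': array([  41.02966043,   -0.34355576, -150.82190065])} 0.9960234375
top {'K': array([[511.58076273,   0.        , 319.78475186],
       [  0.        , 511.58076273, 194.37947576],
       [  0.        ,   0.        ,   1.        ]]), 'eye': array([ 0.31353312, -0.0252283 ,  1.59904609]), 'orientation': array([  9.20016085,   0.17346114, -88.75499339])} 0.996046875
```

View pics/top0.png

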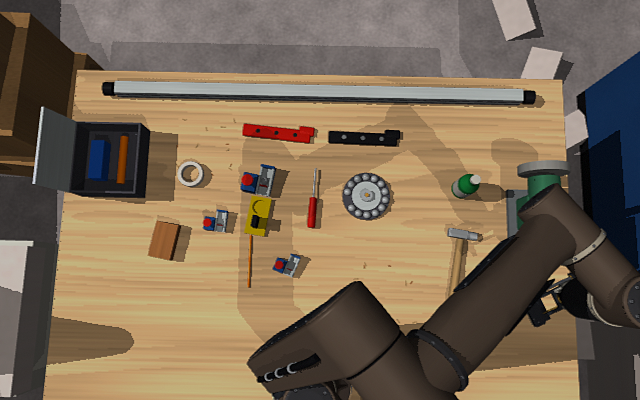

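View pics/side0.png

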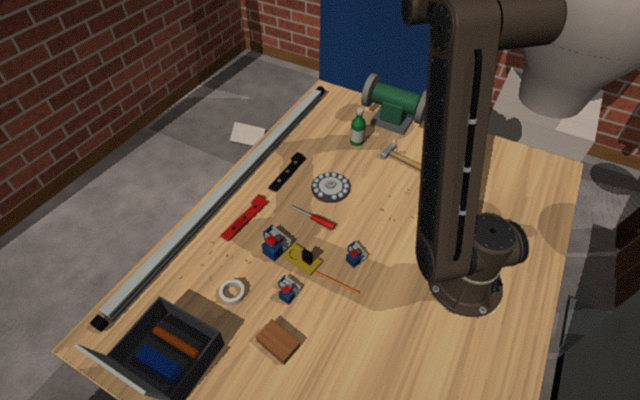

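```bash
cat > h.py <<'E'
import numpy as np,cv2
from plant import camera_info
from scipy.spatial.transform import Rotation as Ro
def cam(n):
    i=camera_info(n); return i['K'],np.array(i['eye']),Ro.from_euler('xyz',i['orientation'],degrees=True).as_matrix()
def ray(n,uv):
    K,e,R=cam(n); uv=np.atleast_2d(uv).astype(float)
    d=np.c_[(uv[:,0]-K[0,2])/K[0,0],-(uv[:,1]-K[1,2])/K[1,1],-np.ones(len(uv))]
    return e,d@R.T
def onz(n,uv,z):
    e,d=ray(n,uv); return e+d*((z-e[2])/d[:,2])[:,None]
def depthpts(n,uv,dep):
    e,d=ray(n,uv); return e+d*np.asarray(dep)[:,None]
def tri(uv1,uv2,n1='top',n2='side'):
    e1,d1=ray(n1,uv1);e2,d2=ray(n2,uv2);d1=d1[0]/np.linalg.norm(d1);d2=d2[0]/np.linalg.norm(d2)
    s=np.linalg.lstsq(np.c_[d1,-d2],e2-e1,rcond=None)[0]
    a=e1+s[0]*d1;b=e2+s[1]*d2; return (a+b)/2,np.linalg.norm(a-b)
def proj(n,P):
    K,e,R=cam(n); c=(np.atleast_2d(P)-e)@R; return np.c_[K[0,0]*c[:,0]/-c[:,2]+K[0,2],K[1,1]*-c[:,1]/-c[:,2]+K[1,2]]
def load(n,k=0):
    z=np.load(f"{n}{k}.npz"); return z['p'],z['d']
E
python3 - <<'E'
from h import *
p,d=load('top'); c=cv2.resize(p[150:300,180:400],None,fx=3.6,fy=3.6,interpolation=cv2.INTER_CUBIC);cv2.imwrite('pics/topz.png',c[:,:,::-1]);print(c.shape)
p,d=load('side'); c=cv2.resize(p[170:310,210:370],None,fx=4,fy=4,interpolation=cv2.INTER_CUBIC);cv2.imwrite('pics/sidez.png',c[:,:,::-1])
E
```

```text
(540, 792, 3)
```

View pics/topz.png

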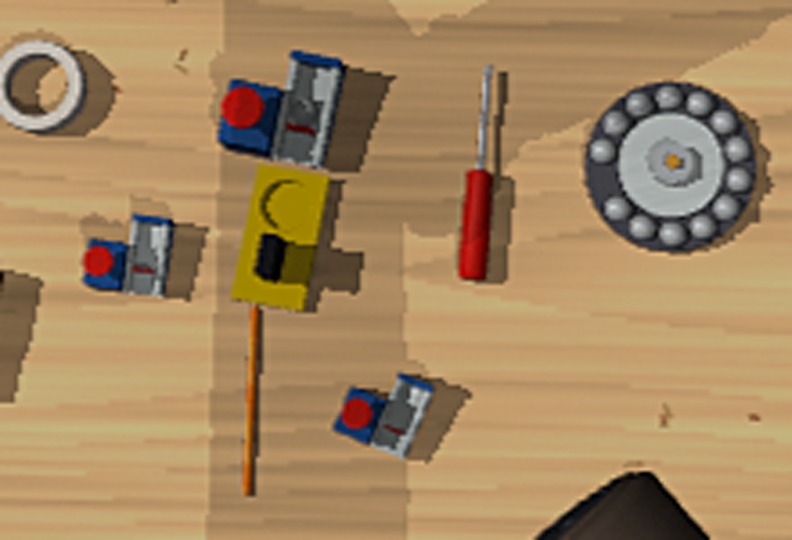

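View pics/sidez.png

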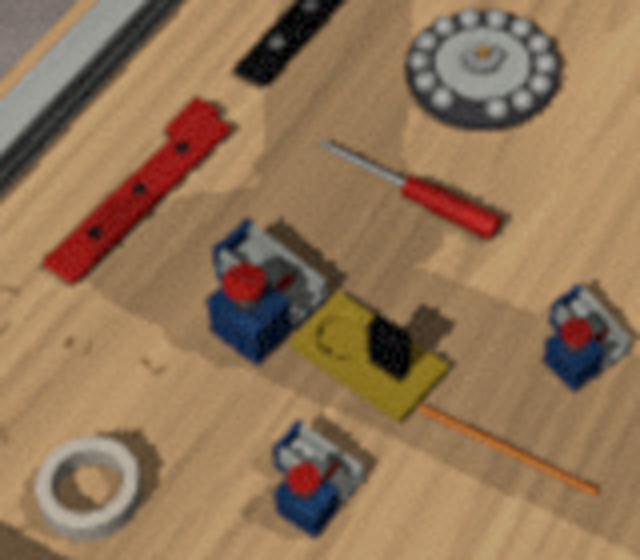

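Top view: large dispenser with its cap at (247,179), tray at (258,216), turntable at (367,195), and an orange rod just behind the tray at (250,262). The smaller dispensers are at (215,221) and (288,265).

```bash
python3 - <<'E'
from h import *
np.set_printoptions(precision=4,suppress=True)
rois={'top':dict(cap=(235,165,262,190),tray=(236,190,280,242),grip=(245,205,270,232),rod=(240,232,262,292)),
'side':dict(cap=(258,228,282,250),tray=(280,238,325,278),grip=(298,245,316,268),rod=(308,265,365,298))}
def mask(p,k):
    h=cv2.cvtColor(p,cv2.COLOR_RGB2HSV); 
    if k=='cap': return ((h[...,0]<6)|(h[...,0]>174))&(h[...,1]>190)&(h[...,2]>90)
    if k=='tray': return (h[...,0]>23)&(h[...,0]<33)&(h[...,1]>200)&(h[...,2]>70)
    if k=='grip': return h[...,2]<45
    if k=='rod': return (h[...,0]>7)&(h[...,0]<20)&(h[...,1]>195)
C={}
for n in rois:
    p,d=load(n)
    for k,(a,b,c,e) in rois[n].items():
        m=np.zeros(p.shape[:2],np.uint8); m[b:e,a:c]=mask(p,k)[b:e,a:c]
        nl,l,s,ce=cv2.connectedComponentsWithStats(m)
        if nl<2: print(n,k,'none');continue
        i=1+np.argmax(s[1:,4]); ys,xs=np.nonzero(l==i); uv=np.c_[xs,ys]
        C[n,k]=ce[i]; P=depthpts(n,uv,d[ys,xs])
        print(n,k,s[i],ce[i],'depth pts mean',P.mean(0),'z pct',np.percentile(P[:,2],[2,10,50,90,98]))
        if k in('tray',):
            cnt=cv2.findContours((l==i).astype(np.uint8),0,2)[0][0]; print(cv2.minAreaRect(onz(n,cv2.convexHull(cnt)[:,0],0.012)[:,:2].astype(np.float32)*1000))
        if k=='rod':
            print('ends',P[np.argmin(ys)],P[np.argmax(ys)])
        if k=='grip':
            t=P[P[:,2]>np.percentile(P[:,2],98)-.006]; print('top',len(t),t.mean(0),cv2.minAreaRect(t[:,:2].astype(np.float32)*1000))
        if k=='cap':
            t=P[P[:,2]>np.percentile(P[:,2],98)-.006]; print('top',len(t),t.mean(0))
            print(' on z.082',onz(n,ce[i],.082))
print('tri cap',tri(C['top','cap'],C['side','cap']))
E
```

```text
top cap [242 174  11  12 100] [246.86 179.4 ] depth pts mean [0.6001 0.2058 0.0825] z pct [0.0769 0.0786 0.0825 0.0866 0.0876]
top 65 [0.6018 0.2052 0.0843]
 on z.082 [[0.6002 0.2059 0.082 ]]
top tray [244 196  28  40 647] [257.9985 214.7558] depth pts mean [0.5018 0.1765 0.0139] z pct [0.001  0.0046 0.0114 0.0167 0.0199]
((500.07708740234375, 177.9295196533203), (63.62022399902344, 118.46818542480469), 80.896728515625)
top grip [251 215   9  13  83] [254.9398 221.1325] depth pts mean [0.4748 0.1768 0.0759] z pct [0.0168 0.0289 0.0659 0.072  0.0751]
top 19 [0.4698 0.1707 0.1524] ((393.53271484375, 87.35140991210938), (274.3865966796875, 31.756284713745117), 48.00047302246094)
top rod [248 235   4  52  87] [249.4483 260.4023] depth pts mean [0.3603 0.198  0.0063] z pct [-0.0017  0.001   0.0058  0.0124  0.0146]
ends [0.438  0.1988 0.0134] [0.2821 0.1996 0.0028]
side cap [266 236  10   9  69] [270.6232 240.2609] depth pts mean [0.6002 0.2111 0.0806] z pct [0.0752 0.0772 0.0807 0.0838 0.086 ]
top 42 [0.5998 0.2104 0.0822]
 on z.082 [[0.5995 0.212  0.082 ]]
side tray [289 251   2   2   3] [289.6667 251.3333] depth pts mean [0.5514 0.1775 0.0094] z pct [0.0065 0.0071 0.0102 0.0114 0.0117]
((550.0950317382812, 178.63206481933594), (2.5546910762786865, 5.366786956787109), 70.27687072753906)
side grip [302 249  11  15 113] [307.2743 256.2743] depth pts mean [0.4754 0.19   0.0518] z pct [0.0245 0.0292 0.0531 0.0684 0.0704]
top 39 [0.4778 0.1876 0.0678] ((478.33062744140625, 186.68402099609375), (14.556509971618652, 31.969093322753906), 87.14738464355469)
side rod [329 278   3   2   3] [330.     278.3333] depth pts mean [0.3843 0.202  0.0073] z pct [0.0064 0.0066 0.0076 0.0078 0.0079]
ends [0.3876 0.2026 0.0076] [0.3806 0.2021 0.0063]
tri cap (array([0.6024, 0.2073, 0.0741]), np.float64(0.001388092337747092))
```

```bash
python3 - <<'E'
from h import *
np.set_printoptions(precision=4,suppress=True)
u={}
for n,(a,b,c,e),q in(('top',(340,170,395,225),(362,190,372,200)),('side',(308,170,354,205),(326,178,336,188))):
    p,d=load(n);h=cv2.cvtColor(p,cv2.COLOR_RGB2HSV)
    m=(h[...,1]>120)&(h[...,0]<25)
    a2,b2,c2,e2=q; ys,xs=np.nonzero(m[b2:e2,a2:c2]); u[n]=np.array([xs.mean()+a2,ys.mean()+b2]); print(n,'pin',u[n],len(xs),onz(n,u[n],.034))
    g=((h[...,1]<70)&(h[...,2]>90)).astype(np.uint8)*0
    g[b:e,a:c]=((h[...,1]<75)|(h[...,2]<60))[b:e,a:c]
    cs=cv2.findContours(g,0,2)[0]; k=max(cs,key=cv2.contourArea); P=onz(n,k[:,0],.015)
    print(' outline @.015',np.array(cv2.minEnclosingCircle(P[:,:2].astype(np.float32))[0]),cv2.minEnclosingCircle(P[:,:2].astype(np.float32))[1],P.mean(0))
print('tri pin',tri(u['top'],u['side']))
# predicted corners vs. masks
yaw=np.radians(-9.1);T=np.array([.501,.1775])
def tp(x,y,z): return [T[0]+x*np.cos(yaw)-y*np.sin(yaw),T[1]+x*np.sin(yaw)+y*np.cos(yaw),z]
for n,s in(('top',(225,185,290,250)),('side',(275,235,335,285))):
    p,d=load(n);im=cv2.resize(p[s[1]:s[3],s[0]:s[2]],None,fx=9,fy=9,interpolation=cv2.INTER_NEAREST)
    for pts,col in(([tp(x,y,.012) for x,y in((60,32),(60,-32),(-60,-32),(-60,32))],(255,0,0)),([tp(x,y,.068) for x,y in((-4,8),(-4,-8),(-40,-8),(-40,8))],(0,255,255)),([tp(x,y,.012) for x,y in((-4,8),(-4,-8),(-40,-8),(-40,8))],(0,0,255))):
        pass
        pts=[tp(*(np.array([x,y])/1000),z) for (x,y,z) in {(255,0,0):[(60,32,.012),(60,-32,.012),(-60,-32,.012),(-60,32,.012)],(0,255,255):[(-4,8,.068),(-4,-8,.068),(-40,-8,.068),(-40,8,.068)],(0,0,255):[(-4,8,.012),(-4,-8,.012),(-40,-8,.012),(-40,8,.012)]}[col]]
        q=((proj(n,pts)-[s[0],s[1]]+.5)*9).astype(np.int32); cv2.polylines(im,[q],True,col,1)
    cv2.imwrite(f'pics/chk_{n}.png',im[:,:,::-1])
E
```

```text
top pin [366.5 194.5] 12 [[ 0.5696 -0.1597  0.034 ]]
 outline @.015 [ 0.5685 -0.1592] 0.07503797858953476 [ 0.5677 -0.161   0.015 ]
side pin [330.5 182.5] 4 [[ 0.5705 -0.1549  0.034 ]]
 outline @.015 [ 0.5723 -0.1528] 0.07930134236812592 [ 0.5688 -0.1689  0.015 ]
tri pin (array([ 0.5716, -0.1598,  0.0285]), np.float64(0.002314775475515589))
```

View pics/chk_top.png

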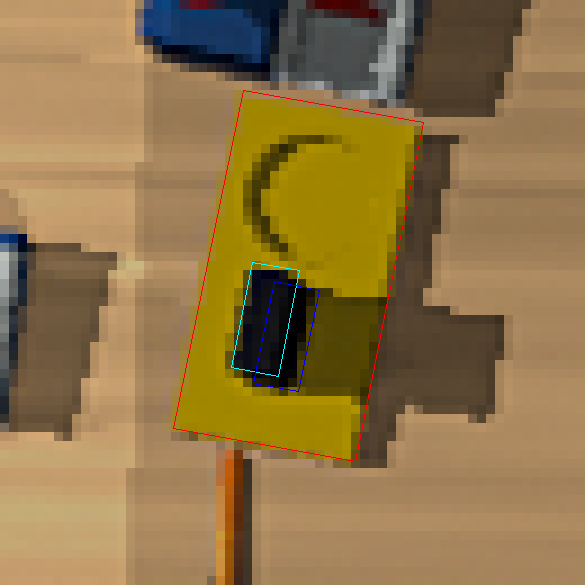

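View pics/chk_side.png

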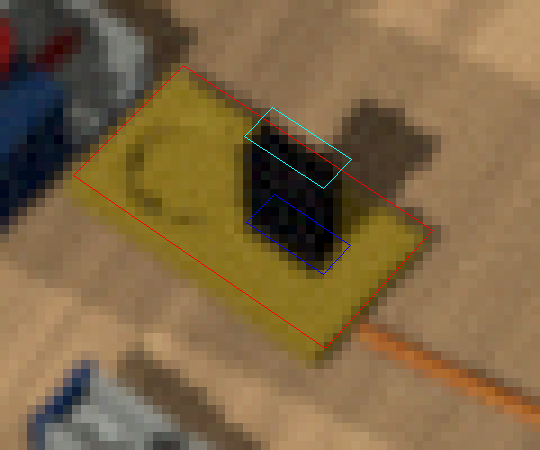

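Emit:
{"op": "apply_moves", "data": {
  "deltas": [
    {"tx": 0.02, "tz": 0.02, "turn": 0.1, "gripper": 0.0},
    {"tx": 0.05, "tz": 0.05, "turn": 0.22, "gripper": 0.0},
    {"tx": 0.08, "tz": 0.08, "turn": 0.34, "gripper": 0.0},
    {"tx": 0.11, "tz": 0.11, "turn": 0.46, "gripper": 0.0},
    {"tx": 0.14, "tz": 0.14, "turn": 0.59, "gripper": 0.0}
  ],
  "newtons": 40
}}

```text
invalid input at $.deltas[0]: expected keys tx, ty, tz, turn, gripper
```

Emit:
{"op": "apply_moves", "data": {
  "deltas": [
    {"tx": 0.02, "ty": 0, "tz": 0.02, "turn": 0.1, "gripper": 0.0},
    {"tx": 0.05, "ty": 0, "tz": 0.05, "turn": 0.22, "gripper": 0.0},
    {"tx": 0.08, "ty": 0, "tz": 0.08, "turn": 0.34, "gripper": 0.0},
    {"tx": 0.11, "ty": 0, "tz": 0.11, "turn": 0.46, "gripper": 0.0},
    {"tx": 0.14, "ty": 0, "tz": 0.14, "turn": 0.59, "gripper": 0.0}
  ],
  "newtons": 40
}}

```text
time_s: 0.6
tcp_pos: [0.3511, -0.4256, 0.2431]
eef_rot: [-90.0, 0.0, -9.4]
contact_force: [1.4, 0.2, 0.3]
gripper_width: 0.0533
```

Emit:
{"op": "apply_moves", "data": {
  "deltas": [
    {"tx": 0.01, "ty": 0, "tz": 0.045, "turn": 0, "gripper": 0.0},
    {"tx": 0.02, "ty": 0, "tz": 0.092, "turn": 0, "gripper": 0.0},
    {"tx": 0.03, "ty": 0, "tz": 0.139, "turn": 0, "gripper": 0.0},
    {"tx": 0.04, "ty": 0, "tz": 0.186, "turn": 0, "gripper": 0.0},
    {"tx": 0.05, "ty": 0, "tz": 0.233, "turn": 0, "gripper": 0.0}
  ]
}}

```text
time_s: 1.1
tcp_pos: [0.4372, -0.2032, 0.2436]
eef_rot: [-90.0, -0.0, -9.1]
contact_force: [1.3, 0.4, -0.0]
gripper_width: 0.0133
```

Emit:
{"op": "apply_moves", "data": {
  "deltas": [
    {"tx": 0.01, "ty": 0, "tz": 0.047, "turn": 0, "gripper": 0.0},
    {"tx": 0.02, "ty": 0, "tz": 0.094, "turn": 0, "gripper": 0.0},
    {"tx": 0.03, "ty": 0, "tz": 0.141, "turn": 0, "gripper": 0.0},
    {"tx": 0.04, "ty": 0, "tz": 0.188, "turn": 0, "gripper": 0.0},
    {"tx": 0.05, "ty": 0, "tz": 0.235, "turn": 0, "gripper": 0.0}
  ]
}}

```text
time_s: 1.6
tcp_pos: [0.5236, 0.0212, 0.2436]
eef_rot: [-90.0, 0.0, -9.0]
contact_force: [1.8, -0.3, 0.7]
gripper_width: 0.0006
```

Emit:
{"op": "apply_moves", "data": {
  "deltas": [
    {"tx": 0.01, "ty": 0.01, "tz": 0.047, "turn": 0, "gripper": 0.0},
    {"tx": 0.02, "ty": 0.02, "tz": 0.094, "turn": 0, "gripper": 0.0},
    {"tx": 0.03, "ty": 0.03, "tz": 0.141, "turn": 0, "gripper": 0.0},
    {"tx": 0.042, "ty": 0.04, "tz": 0.175, "turn": 0, "gripper": 0.0},
    {"tx": 0.047, "ty": 0.05, "tz": 0.196, "turn": 0, "gripper": 0.0}
  ]
}}

```text
time_s: 2.1
tcp_pos: [0.6014, 0.2077, 0.1922]
eef_rot: [-90.0, 0.0, -9.0]
contact_force: [-1.3, -1.5, 0.2]
gripper_width: 0.0007
```

Emit:
{"op": "apply_moves", "data": {
  "deltas": [
    {"tx": 0, "ty": 0.03, "tz": 0, "turn": 0, "gripper": 0.0},
    {"tx": 0, "ty": 0.06, "tz": 0, "turn": 0, "gripper": 0.0},
    {"tx": 0, "ty": 0.075, "tz": 0, "turn": 0, "gripper": 0.0},
    {"tx": 0, "ty": 0.082, "tz": 0, "turn": 0, "gripper": 0.0},
    {"tx": 0, "ty": 0.082, "tz": 0, "turn": 0, "gripper": 0.0}
  ]
}}

```text
time_s: 2.6
tcp_pos: [0.6003, 0.2046, 0.1106]
eef_rot: [-90.1, 0.1, -9.1]
contact_force: [-0.2, -0.1, -0.2]
gripper_width: 0.0004
```

```bash
cat > snap.py <<'E'
import sys
from plant import r,capture
from h import *
k=sys.argv[1]; boxes={'top':(220,140,320,240),'side':(240,180,340,280)}
if len(sys.argv)>2: boxes={'top':(300,140,420,240),'side':(280,130,380,230)}
o=[]
for n in('top','side'):
    p,d=capture(n);np.savez(f'{n}{k}.npz',p=p,d=d);b=boxes[n];o.append(cv2.resize(p[b[1]:b[3],b[0]:b[2]],(400,400),interpolation=cv2.INTER_CUBIC))
cv2.imwrite(f'pics/s{k}.png',np.hstack(o)[:,:,::-1]);s=r.get_state();print(s['time_s'],s['tcp_pos'],s['contact_force'])
E
python3 snap.py 1
```

```text
2.7 [0.60129955 0.20526924 0.11248324] [0.06455004 0.53308429 0.46534806]
```

View pics/s1.png

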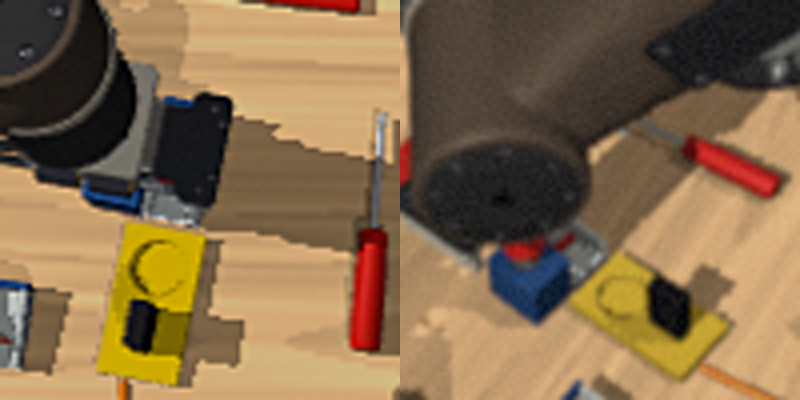

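The closed jaws hide most of the cap but stand over it. The pocket is still visible at (260,207) in the top view. I'm pressing now.

Emit:
{"op": "apply_moves", "data": {
  "deltas": [
    {"tx": 0, "ty": 0.008, "tz": 0, "turn": 0, "gripper": 0.0},
    {"tx": 0, "ty": 0.014, "tz": 0, "turn": 0, "gripper": 0.0},
    {"tx": 0, "ty": 0.019, "tz": 0, "turn": 0, "gripper": 0.0},
    {"tx": 0, "ty": 0.023, "tz": 0, "turn": 0, "gripper": 0.0},
    {"tx": 0, "ty": 0.026, "tz": 0, "turn": 0, "gripper": 0.0}
  ]
}}

```text
time_s: 3.2
tcp_pos: [0.6012, 0.2055, 0.0858]
eef_rot: [-90.0, -0.1, -9.0]
contact_force: [0.3, 0.0, 5.7]
gripper_width: 0.0007
```

Emit:
{"op": "apply_moves", "data": {
  "deltas": [
    {"tx": 0, "ty": 0.002, "tz": 0, "turn": 0, "gripper": 0.0},
    {"tx": 0, "ty": 0.003, "tz": 0, "turn": 0, "gripper": 0.0},
    {"tx": 0, "ty": 0.003, "tz": 0, "turn": 0, "gripper": 0.0}
  ]
}}

```text
time_s: 3.5
tcp_pos: [0.6012, 0.2055, 0.0833]
eef_rot: [-90.0, -0.1, -9.0]
contact_force: [-0.9, 1.1, 7.4]
gripper_width: 0.0002
```

Emit:
{"op": "apply_moves", "data": {
  "deltas": [
    {"tx": 0, "ty": 0.001, "tz": 0, "turn": 0, "gripper": 0.0},
    {"tx": 0, "ty": 0.0015, "tz": 0, "turn": 0, "gripper": 0.0},
    {"tx": 0, "ty": 0.0015, "tz": 0, "turn": 0, "gripper": 0.0}
  ]
}}

```text
time_s: 3.8
tcp_pos: [0.6013, 0.2055, 0.0832]
eef_rot: [-90.0, -0.1, -9.0]
contact_force: [-4.5, -0.3, 17.1]
gripper_width: 0.0002
```

Force jumped with no further travel, so the plunger is on its stop. I'm holding it down.

Emit:
{"op": "apply_moves", "data": {
  "deltas": [
    {"tx": 0, "ty": 0, "tz": 0, "turn": 0, "gripper": 0.0},
    {"tx": 0, "ty": 0, "tz": 0, "turn": 0, "gripper": 0.0},
    {"tx": 0, "ty": 0, "tz": 0, "turn": 0, "gripper": 0.0},
    {"tx": 0, "ty": 0, "tz": 0, "turn": 0, "gripper": 0.0},
    {"tx": 0, "ty": 0, "tz": 0, "turn": 0, "gripper": 0.0}
  ]
}}

```text
time_s: 4.3
tcp_pos: [0.6013, 0.2055, 0.0831]
eef_rot: [-90.0, -0.1, -9.0]
contact_force: [-5.2, -1.5, 17.0]
gripper_width: 0.0005
```

Emit:
{"op": "apply_moves", "data": {
  "deltas": [
    {"tx": 0, "ty": 0, "tz": 0, "turn": 0, "gripper": 0.0},
    {"tx": 0, "ty": 0, "tz": 0, "turn": 0, "gripper": 0.0},
    {"tx": 0, "ty": 0, "tz": 0, "turn": 0, "gripper": 0.0},
    {"tx": 0, "ty": 0, "tz": 0, "turn": 0, "gripper": 0.0},
    {"tx": 0, "ty": 0, "tz": 0, "turn": 0, "gripper": 0.0}
  ]
}}

```text
time_s: 4.8
tcp_pos: [0.6013, 0.2055, 0.0832]
eef_rot: [-90.0, -0.1, -9.0]
contact_force: [-4.9, -0.6, 16.8]
gripper_width: 0.0004
```

Emit:
{"op": "apply_moves", "data": {
  "deltas": [
    {"tx": 0, "ty": 0, "tz": 0, "turn": 0, "gripper": 0.0},
    {"tx": 0, "ty": 0, "tz": 0, "turn": 0, "gripper": 0.0},
    {"tx": 0, "ty": 0, "tz": 0, "turn": 0, "gripper": 0.0},
    {"tx": 0, "ty": 0, "tz": 0, "turn": 0, "gripper": 0.0},
    {"tx": 0, "ty": 0, "tz": 0, "turn": 0, "gripper": 0.0}
  ]
}}

```text
time_s: 5.3
tcp_pos: [0.6013, 0.2055, 0.0832]
eef_rot: [-90.0, -0.1, -9.0]
contact_force: [-6.0, -0.7, 16.8]
gripper_width: 0.0003
```

```bash
python3 snap.py 2
```

```text
5.4 [0.60128307 0.2055045  0.08318247] [-5.03018687 -1.38909073 16.61671928]
```

View pics/s2.png

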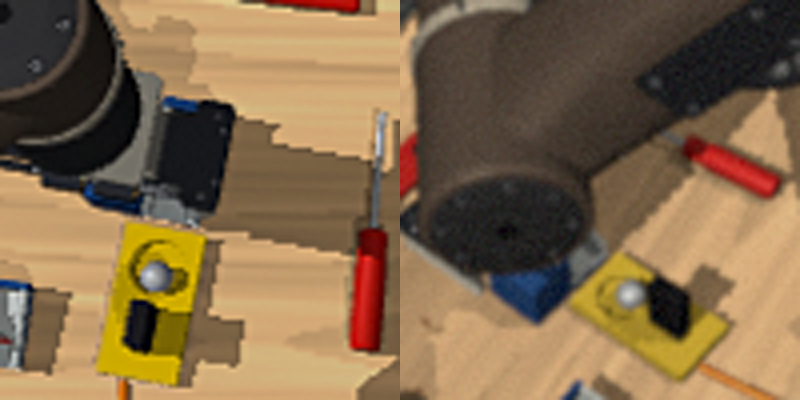

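The ball is in the pocket at (258,209) in the top view. I'm rising straight off the plunger.

Emit:
{"op": "apply_moves", "data": {
  "deltas": [
    {"tx": 0, "ty": -0.01, "tz": 0, "turn": 0, "gripper": 0.0},
    {"tx": 0, "ty": -0.03, "tz": 0, "turn": 0, "gripper": 0.0},
    {"tx": 0, "ty": -0.06, "tz": 0, "turn": 0, "gripper": 0.0},
    {"tx": 0, "ty": -0.09, "tz": 0, "turn": 0, "gripper": 0.0},
    {"tx": 0, "ty": -0.11, "tz": 0, "turn": 0, "gripper": 0.0}
  ]
}}

```text
time_s: 5.9
tcp_pos: [0.601, 0.2053, 0.1928]
eef_rot: [-90.0, -0.1, -9.1]
contact_force: [0.4, 0.0, 0.3]
gripper_width: 0.0006
```

```bash
python3 snap.py 3; python3 - <<'E'
from h import *
p,d=load('top',3);h=cv2.cvtColor(p,cv2.COLOR_RGB2HSV)
m=((h[...,0]>23)&(h[...,0]<33)&(h[...,1]>200)&(h[...,2]>70)).astype(np.uint8);m[:190]=0;m[245:]=0;m[:,:236]=0;m[:,285:]=0
c=max(cv2.findContours(m,0,2)[0],key=cv2.contourArea);print(cv2.minAreaRect(onz('top',cv2.convexHull(c)[:,0],.012)[:,:2].astype(np.float32)*1000))
# grip two-view centroids of black mask
u={}
for n,(a,b,c_,e) in(('top',(248,208,266,232)),('side',(298,245,316,268))):
    p,d=load(n,3);q=(p[b:e,a:c_].max(2)<45).astype(np.uint8);l=cv2.connectedComponentsWithStats(q);i=1+np.argmax(l[2][1:,4]);u[n]=l[3][i]+[a,b];print(n,u[n],l[2][i])
print(tri(u['top'],u['side']))
E
```

```text
6.0 [0.60202828 0.20587712 0.19416515] [-0.218982    0.72090171  0.15077099]
((500.07708740234375, 177.9295196533203), (63.62022399902344, 118.46818542480469), 80.896728515625)
top [254.875 221.075] [ 3  7  9 13 80]
side [306.77358491 256.30188679] [  4   5  10  14 106]
(array([0.48023564, 0.18259032, 0.03791561]), np.float64(0.0024076616585617795))
```

View pics/s3.png

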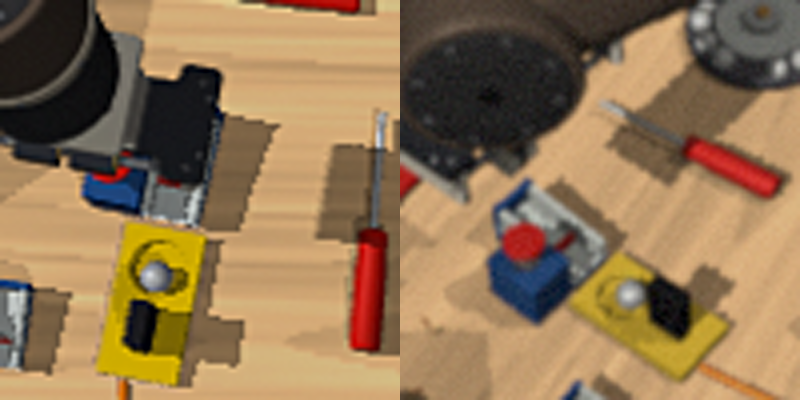

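The plunger is back up, and the tray and ball are unmoved with the tray measured at the same pose. I'm moving above the grip and opening.

Emit:
{"op": "apply_moves", "data": {
  "deltas": [
    {"tx": -0.03, "ty": 0, "tz": -0.011, "turn": 0, "gripper": 0.06},
    {"tx": -0.07, "ty": 0, "tz": -0.026, "turn": 0, "gripper": 0.06},
    {"tx": -0.1, "ty": 0, "tz": -0.037, "turn": 0, "gripper": 0.06},
    {"tx": -0.119, "ty": 0, "tz": -0.0435, "turn": 0, "gripper": 0.06},
    {"tx": -0.119, "ty": 0, "tz": -0.0435, "turn": 0, "gripper": 0.06}
  ]
}}

```text
time_s: 6.5
tcp_pos: [0.4738, 0.1801, 0.1905]
eef_rot: [-90.0, 0.1, -9.0]
contact_force: [1.3, 0.1, -0.1]
gripper_width: 0.0346
```

Emit:
{"op": "apply_moves", "data": {
  "deltas": [
    {"tx": 0, "ty": 0.02, "tz": 0, "turn": 0, "gripper": 0.06},
    {"tx": 0, "ty": 0.05, "tz": 0, "turn": 0, "gripper": 0.06},
    {"tx": 0, "ty": 0.075, "tz": 0, "turn": 0, "gripper": 0.06},
    {"tx": 0, "ty": 0.085, "tz": 0, "turn": 0, "gripper": 0.06},
    {"tx": 0, "ty": 0.085, "tz": 0, "turn": 0, "gripper": 0.06}
  ]
}}

```text
time_s: 7.0
tcp_pos: [0.4759, 0.1804, 0.1044]
eef_rot: [-90.2, 0.1, -9.1]
contact_force: [0.4, -0.0, -0.2]
gripper_width: 0.0602
```

```bash
python3 snap.py 4
```

```text
7.1 [0.47703116 0.18129379 0.10649762] [ 0.09835659 -0.18907192  0.26638486]
```

View pics/s4.png

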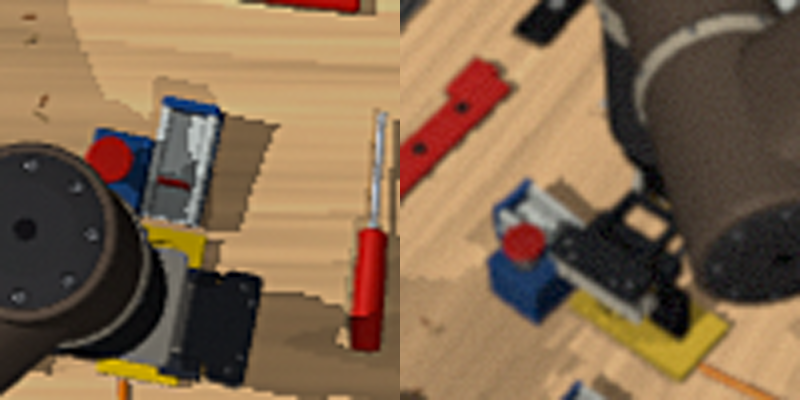

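The jaws straddle the grip, seen at about (410,257) in the side crop. I'm descending 60 mm.

Emit:
{"op": "apply_moves", "data": {
  "deltas": [
    {"tx": 0, "ty": 0.02, "tz": 0, "turn": 0, "gripper": 0.06},
    {"tx": 0, "ty": 0.038, "tz": 0, "turn": 0, "gripper": 0.06},
    {"tx": 0, "ty": 0.05, "tz": 0, "turn": 0, "gripper": 0.06},
    {"tx": 0, "ty": 0.058, "tz": 0, "turn": 0, "gripper": 0.06},
    {"tx": 0, "ty": 0.06, "tz": 0, "turn": 0, "gripper": 0.06}
  ]
}}

```text
time_s: 7.6
tcp_pos: [0.4765, 0.1811, 0.0459]
eef_rot: [-90.0, 0.0, -9.1]
contact_force: [-0.3, 0.1, 0.4]
gripper_width: 0.0596
```

Emit:
{"op": "apply_moves", "data": {
  "deltas": [
    {"tx": 0, "ty": 0, "tz": 0, "turn": 0, "gripper": 0.04},
    {"tx": 0, "ty": 0, "tz": 0, "turn": 0, "gripper": 0.03},
    {"tx": 0, "ty": 0, "tz": 0, "turn": 0, "gripper": 0.024},
    {"tx": 0, "ty": 0, "tz": 0, "turn": 0, "gripper": 0.022},
    {"tx": 0, "ty": 0, "tz": 0, "turn": 0, "gripper": 0.02}
  ],
  "newtons": 10
}}

```text
time_s: 8.1
tcp_pos: [0.4765, 0.1811, 0.0464]
eef_rot: [-90.0, -0.0, -9.1]
contact_force: [-0.7, 0.1, -0.3]
gripper_width: 0.0255
```

Emit:
{"op": "apply_moves", "data": {
  "deltas": [
    {"tx": 0, "ty": 0, "tz": 0, "turn": 0, "gripper": 0.018},
    {"tx": 0, "ty": 0, "tz": 0, "turn": 0, "gripper": 0.016},
    {"tx": 0, "ty": 0, "tz": 0, "turn": 0, "gripper": 0.014},
    {"tx": 0, "ty": 0, "tz": 0, "turn": 0, "gripper": 0.01},
    {"tx": 0, "ty": 0, "tz": 0, "turn": 0, "gripper": 0.005}
  ]
}}

```text
time_s: 8.6
tcp_pos: [0.4767, 0.1814, 0.0463]
eef_rot: [-90.0, -0.0, -9.1]
contact_force: [0.9, 2.2, 1.9]
gripper_width: 0.0159
```

Emit:
{"op": "apply_moves", "data": {
  "deltas": [
    {"tx": 0, "ty": 0, "tz": 0, "turn": 0, "gripper": 0.0},
    {"tx": 0, "ty": 0, "tz": 0, "turn": 0, "gripper": 0.0},
    {"tx": 0, "ty": 0, "tz": 0, "turn": 0, "gripper": 0.0}
  ],
  "newtons": 40
}}

```text
time_s: 8.9
tcp_pos: [0.4767, 0.1814, 0.0462]
eef_rot: [-90.0, -0.0, -9.1]
contact_force: [-0.5, 4.0, 2.7]
gripper_width: 0.0157
```

```bash
python3 snap.py 5
```

```text
9.0 [0.47669006 0.18132521 0.04622582] [-0.20534376  2.27693661  3.38123372]
```

View pics/s5.png

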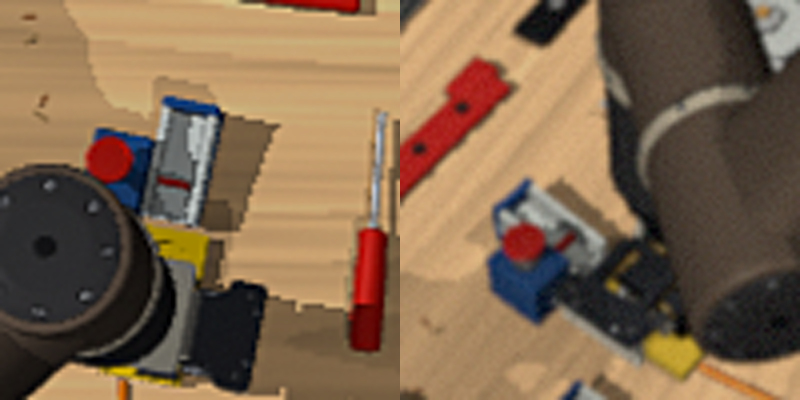

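Opening is 15.7 mm on the grip. I'm lifting gently and straight up.

Emit:
{"op": "apply_moves", "data": {
  "deltas": [
    {"tx": 0, "ty": -0.001, "tz": 0, "turn": 0, "gripper": 0.0},
    {"tx": 0, "ty": -0.003, "tz": 0, "turn": 0, "gripper": 0.0},
    {"tx": 0, "ty": -0.006, "tz": 0, "turn": 0, "gripper": 0.0},
    {"tx": 0, "ty": -0.01, "tz": 0, "turn": 0, "gripper": 0.0},
    {"tx": 0, "ty": -0.015, "tz": 0, "turn": 0, "gripper": 0.0}
  ]
}}

```text
time_s: 9.5
tcp_pos: [0.4762, 0.1808, 0.0613]
eef_rot: [-90.0, 0.0, -9.1]
contact_force: [0.1, 0.8, -3.4]
gripper_width: 0.0159
```

Emit:
{"op": "apply_moves", "data": {
  "deltas": [
    {"tx": 0, "ty": -0.006, "tz": 0, "turn": 0, "gripper": 0.0},
    {"tx": 0, "ty": -0.013, "tz": 0, "turn": 0, "gripper": 0.0},
    {"tx": 0, "ty": -0.021, "tz": 0, "turn": 0, "gripper": 0.0},
    {"tx": 0, "ty": -0.029, "tz": 0, "turn": 0, "gripper": 0.0},
    {"tx": 0, "ty": -0.037, "tz": 0, "turn": 0, "gripper": 0.0}
  ]
}}

```text
time_s: 10.0
tcp_pos: [0.4765, 0.1811, 0.0989]
eef_rot: [-90.0, -0.0, -9.1]
contact_force: [0.2, -0.6, -1.4]
gripper_width: 0.0161
```

Emit:
{"op": "apply_moves", "data": {
  "deltas": [
    {"tx": 0, "ty": -0.008, "tz": 0, "turn": 0, "gripper": 0.0},
    {"tx": 0, "ty": -0.016, "tz": 0, "turn": 0, "gripper": 0.0},
    {"tx": 0, "ty": -0.024, "tz": 0, "turn": 0, "gripper": 0.0},
    {"tx": 0, "ty": -0.032, "tz": 0, "turn": 0, "gripper": 0.0},
    {"tx": 0, "ty": -0.04, "tz": 0, "turn": 0, "gripper": 0.0}
  ]
}}

```text
time_s: 10.5
tcp_pos: [0.4764, 0.181, 0.1387]
eef_rot: [-90.0, 0.0, -9.1]
contact_force: [0.7, -0.4, -1.4]
gripper_width: 0.0157
```

Emit:
{"op": "apply_moves", "data": {
  "deltas": [
    {"tx": 0, "ty": -0.005, "tz": 0, "turn": 0, "gripper": 0.0},
    {"tx": 0, "ty": -0.008, "tz": 0, "turn": 0, "gripper": 0.0},
    {"tx": 0, "ty": -0.01, "tz": 0, "turn": 0, "gripper": 0.0},
    {"tx": 0, "ty": -0.01, "tz": 0, "turn": 0, "gripper": 0.0}
  ]
}}

```text
time_s: 10.9
tcp_pos: [0.4764, 0.1811, 0.1481]
eef_rot: [-90.0, 0.0, -9.1]
contact_force: [-0.6, 0.9, -2.3]
gripper_width: 0.0158
```

```bash
python3 snap.py 6
```

```text
11.0 [0.4762857  0.1809594  0.14781327] [ 0.67562851  0.12102307 -2.37611312]
```

View pics/s6.png

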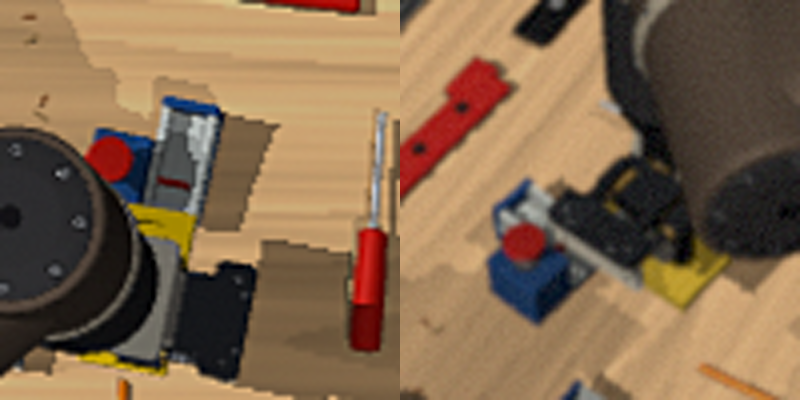

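Force of −2.4 N matches the weight of tray plus ball, and the tray is clear of the bench. I'm carrying it over with gentle ramps.

Emit:
{"op": "apply_moves", "data": {
  "deltas": [
    {"tx": 0.0011, "ty": 0, "tz": -0.0038, "turn": 0, "gripper": 0.0},
    {"tx": 0.0034, "ty": 0, "tz": -0.0115, "turn": 0, "gripper": 0.0},
    {"tx": 0.0068, "ty": 0, "tz": -0.023, "turn": 0, "gripper": 0.0},
    {"tx": 0.0113, "ty": 0, "tz": -0.0383, "turn": 0, "gripper": 0.0},
    {"tx": 0.0169, "ty": 0, "tz": -0.0575, "turn": 0, "gripper": 0.0}
  ]
}}

```text
time_s: 11.5
tcp_pos: [0.4841, 0.1203, 0.148]
eef_rot: [-90.0, 0.0, -9.0]
contact_force: [-0.1, 0.4, -1.6]
gripper_width: 0.016
```

Emit:
{"op": "apply_moves", "data": {
  "deltas": [
    {"tx": 0.0068, "ty": 0, "tz": -0.023, "turn": 0, "gripper": 0.0},
    {"tx": 0.0135, "ty": 0, "tz": -0.046, "turn": 0, "gripper": 0.0},
    {"tx": 0.0203, "ty": 0, "tz": -0.069, "turn": 0, "gripper": 0.0},
    {"tx": 0.027, "ty": 0, "tz": -0.092, "turn": 0, "gripper": 0.0},
    {"tx": 0.0338, "ty": 0, "tz": -0.115, "turn": 0, "gripper": 0.0}
  ]
}}

```text
time_s: 12.0
tcp_pos: [0.499, 0.0005, 0.1481]
eef_rot: [-90.0, 0.0, -9.1]
contact_force: [0.1, 0.7, -2.2]
gripper_width: 0.0156
```

Emit:
{"op": "apply_moves", "data": {
  "deltas": [
    {"tx": 0.0068, "ty": 0, "tz": -0.023, "turn": 0, "gripper": 0.0},
    {"tx": 0.0135, "ty": 0, "tz": -0.046, "turn": 0, "gripper": 0.0},
    {"tx": 0.0203, "ty": 0, "tz": -0.069, "turn": 0, "gripper": 0.0},
    {"tx": 0.027, "ty": 0, "tz": -0.092, "turn": 0, "gripper": 0.0},
    {"tx": 0.0327, "ty": 0, "tz": -0.111, "turn": 0, "gripper": 0.0}
  ]
}}

```text
time_s: 12.5
tcp_pos: [0.5135, -0.1145, 0.148]
eef_rot: [-90.0, 0.0, -9.1]
contact_force: [0.8, -0.2, -2.0]
gripper_width: 0.0158
```

Emit:
{"op": "apply_moves", "data": {
  "deltas": [
    {"tx": 0.0045, "ty": 0, "tz": -0.0155, "turn": 0, "gripper": 0.0},
    {"tx": 0.0078, "ty": 0, "tz": -0.027, "turn": 0, "gripper": 0.0},
    {"tx": 0.01, "ty": 0, "tz": -0.0345, "turn": 0, "gripper": 0.0},
    {"tx": 0.0109, "ty": 0, "tz": -0.0376, "turn": 0, "gripper": 0.0},
    {"tx": 0.0109, "ty": 0, "tz": -0.0376, "turn": 0, "gripper": 0.0}
  ]
}}

```text
time_s: 13.0
tcp_pos: [0.5189, -0.1512, 0.148]
eef_rot: [-90.0, 0.0, -9.1]
contact_force: [-0.3, 0.8, -2.3]
gripper_width: 0.0157
```

Emit:
{"op": "apply_moves", "data": {
  "deltas": [
    {"tx": 0, "ty": 0, "tz": 0, "turn": 0, "gripper": 0.0},
    {"tx": 0, "ty": 0, "tz": 0, "turn": 0, "gripper": 0.0},
    {"tx": 0, "ty": 0, "tz": 0, "turn": 0, "gripper": 0.0},
    {"tx": 0, "ty": 0, "tz": 0, "turn": 0, "gripper": 0.0}
  ]
}}

```text
time_s: 13.4
tcp_pos: [0.519, -0.1505, 0.1481]
eef_rot: [-90.0, -0.0, -9.0]
contact_force: [0.3, -0.6, -3.2]
gripper_width: 0.0159
```

```bash
python3 snap.py 7 t
```

```text
13.5 [ 0.51897935 -0.15066561  0.14808121] [-0.0427795  -1.14208824 -1.56032862]
```

View pics/s7.png

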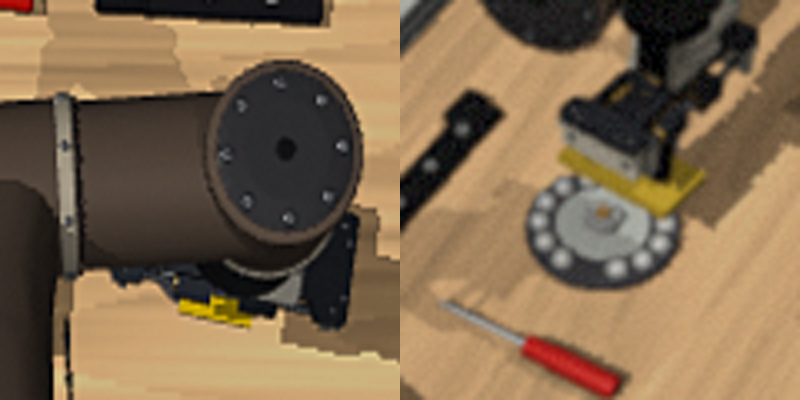

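```bash
python3 - <<'E'
from h import *
from plant import r,capture
np.set_printoptions(precision=4,suppress=True)
F=[]
for i in range(8):
    p,d=capture('side'); s=r.get_state(); F.append(np.r_[s['contact_force'],s['moment'],s['tcp_pos']])
print(np.mean(F,0),np.std(F,0)/8**.5,s['time_s'])
yaw=np.radians(-9.05);t=s['tcp_pos'];c,sn=np.cos(yaw),np.sin(yaw)
def tp(x,y,z): x=x+.024; return [t[0]+x*c-y*sn,t[1]+x*sn+y*c,t[2]-.046+z]
q=[tp(*a) for a in((.06,.032,.012),(.06,-.032,.012),(-.06,-.032,.012),(-.06,.032,.012))]
q2=[tp(.028+.022*np.cos(a),.022*np.sin(a),.012) for a in np.linspace(0,6.28,25)]
print('pocket',tp(.028,0,.006))
s0=(290,140);im=cv2.resize(p[140:220,290:390],None,fx=8,fy=8,interpolation=cv2.INTER_CUBIC)
for k,col in((q,(255,0,0)),(q2,(0,255,255))): cv2.polylines(im,[((proj('side',k)-s0+.5)*8).astype(np.int32)],True,col,1)
cv2.imwrite('pics/c8.png',im[:,:,::-1])
# depth plane of yellow pixels
h=cv2.cvtColor(p,cv2.COLOR_RGB2HSV);m=(h[...,0]>21)&(h[...,0]<34)&(h[...,1]>190)&(h[...,2]>110);m[:,:310]=0;m[:,370:]=0;m[:150]=0;m[200:]=0
ys,xs=np.nonzero(m);P=depthpts('side',np.c_[xs,ys],d[ys,xs]);print(len(P),np.percentile(P[:,2],[10,50,90]))
b=(P-t)@np.c_[[c,sn,0],[-sn,c,0],[0,0,1]];A=np.c_[b[:,:2],np.ones(len(b))];print('slope',np.linalg.lstsq(A,b[:,2],rcond=None)[0],b.min(0),b.max(0))
E
```

```text
[ 0.0762 -0.0786 -1.9768 -0.029   0.0423 -0.009   0.519  -0.1508  0.1481] [0.1924 0.1805 0.1154 0.006  0.0094 0.008  0.     0.     0.    ] 13.9
pocket [np.float64(0.5703234438688347), np.float64(-0.15910643284819864), np.float64(0.10805104202702477)]
102 [0.1094 0.1125 0.1154]
slope [-0.0006 -0.0136 -0.0352] [-0.036  -0.0223 -0.0401] [ 0.0802  0.0352 -0.0299]
```

View pics/c8.png

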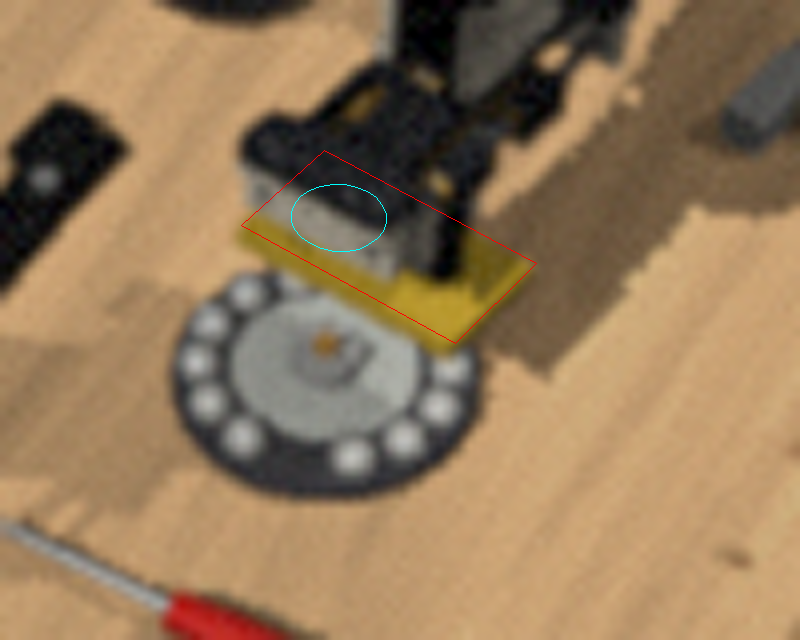

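```bash
python3 -c "
from plant import r
s=r.get_state();print(s['joints'],s['time_s'])"
```

```text
[ 4.56936640e+00  1.27819908e+01 -2.38157583e+01 -1.65379292e-03
 -5.34015182e+01 -1.03638550e+02] 13.9
```

The tray is level, with slopes within noise, and the pocket works out at (0.570, −0.159) over the turntable. The gripper hides the ball, so I'll turn the tray slowly about its pocket until the side camera can see it.

Emit:
{"op": "apply_moves", "data": {
  "deltas": [
    {"tx": 0, "ty": 0, "tz": -0.001, "turn": -0.02, "gripper": 0.0},
    {"tx": 0.0001, "ty": 0, "tz": -0.0031, "turn": -0.06, "gripper": 0.0},
    {"tx": 0.0003, "ty": 0, "tz": -0.0057, "turn": -0.11, "gripper": 0.0},
    {"tx": 0.0008, "ty": 0, "tz": -0.0088, "turn": -0.17, "gripper": 0.0},
    {"tx": 0.0014, "ty": 0, "tz": -0.0119, "turn": -0.23, "gripper": 0.0}
  ]
}}

```text
time_s: 14.4
tcp_pos: [0.5185, -0.163, 0.1481]
eef_rot: [-90.0, -0.0, 4.3]
contact_force: [-0.2, 0.2, -1.7]
gripper_width: 0.0158
```

Emit:
{"op": "apply_moves", "data": {
  "deltas": [
    {"tx": 0.0001, "ty": 0, "tz": -0.0031, "turn": -0.06, "gripper": 0.0},
    {"tx": 0.0004, "ty": 0, "tz": -0.0062, "turn": -0.12, "gripper": 0.0},
    {"tx": 0.0008, "ty": 0, "tz": -0.0093, "turn": -0.18, "gripper": 0.0},
    {"tx": 0.0015, "ty": 0, "tz": -0.0124, "turn": -0.24, "gripper": 0.0},
    {"tx": 0.0023, "ty": 0, "tz": -0.0154, "turn": -0.3, "gripper": 0.0}
  ]
}}

```text
time_s: 14.9
tcp_pos: [0.5218, -0.1783, 0.148]
eef_rot: [-90.0, 0.0, 21.5]
contact_force: [0.1, -0.9, -1.8]
gripper_width: 0.0157
```

Emit:
{"op": "apply_moves", "data": {
  "deltas": [
    {"tx": 0.0001, "ty": 0, "tz": -0.0031, "turn": -0.06, "gripper": 0.0},
    {"tx": 0.0004, "ty": 0, "tz": -0.0062, "turn": -0.12, "gripper": 0.0},
    {"tx": 0.0008, "ty": 0, "tz": -0.0093, "turn": -0.18, "gripper": 0.0},
    {"tx": 0.0015, "ty": 0, "tz": -0.0124, "turn": -0.24, "gripper": 0.0},
    {"tx": 0.0023, "ty": 0, "tz": -0.0154, "turn": -0.3, "gripper": 0.0}
  ]
}}

```text
time_s: 15.4
tcp_pos: [0.5297, -0.1918, 0.148]
eef_rot: [-90.0, 0.0, 38.7]
contact_force: [-0.0, -0.7, -2.7]
gripper_width: 0.0157
```

Emit:
{"op": "apply_moves", "data": {
  "deltas": [
    {"tx": 0.0001, "ty": 0, "tz": -0.0026, "turn": -0.05, "gripper": 0.0},
    {"tx": 0.0002, "ty": 0, "tz": -0.0042, "turn": -0.08, "gripper": 0.0},
    {"tx": 0.0003, "ty": 0, "tz": -0.0052, "turn": -0.1, "gripper": 0.0},
    {"tx": 0.0003, "ty": 0, "tz": -0.0057, "turn": -0.11, "gripper": 0.0},
    {"tx": 0.0003, "ty": 0, "tz": -0.0057, "turn": -0.11, "gripper": 0.0}
  ]
}}

```text
time_s: 15.9
tcp_pos: [0.5333, -0.1959, 0.148]
eef_rot: [-90.0, 0.0, 44.8]
contact_force: [0.1, -0.4, -2.3]
gripper_width: 0.0158
```

```bash
python3 snap.py 9 t
```

```text
16.0 [ 0.53334849 -0.19583517  0.14805231] [-0.66796992  1.09965077 -1.49902215]
```

View pics/s9.png

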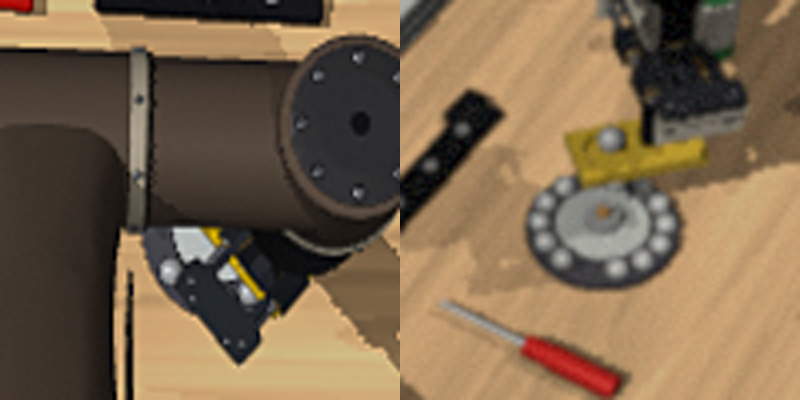

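The ball is seen in the pocket at (333,164) in the side view. One last geometry check.

```bash
python3 - <<'E'
from h import *
from plant import r
p,d=load('side',9);s=r.get_state();t=s['tcp_pos'];yaw=np.radians(s['eef_rot'][2]);c,sn=np.cos(yaw),np.sin(yaw)
def tp(x,y,z): x=x+.024; return [t[0]+x*c-y*sn,t[1]+x*sn+y*c,t[2]-.046+z]
print('pocket',tp(.028,0,.006),s['eef_rot'])
h=cv2.cvtColor(p,cv2.COLOR_RGB2HSV);m=(h[...,0]>21)&(h[...,0]<34)&(h[...,1]>190)&(h[...,2]>110);m[:,:315]=0;m[:,362:]=0;m[:150]=0;m[180:]=0
ys,xs=np.nonzero(m);P=depthpts('side',np.c_[xs,ys],d[ys,xs]);P=P[(P[:,2]>.09)]
b=(P-t)@np.array([[c,-sn,0],[sn,c,0],[0,0,1]]);k=b[:,2]>-.045;A=np.c_[b[k][:,:2],np.ones(k.sum())];print(len(P),np.percentile(P[:,2],[5,50,95]),'slope',np.linalg.lstsq(A,b[k][:,2],rcond=None)[0])
im=cv2.resize(p[130:210,290:390],None,fx=8,fy=8,interpolation=cv2.INTER_CUBIC)
q=[tp(*a) for a in((.06,.032,.012),(.06,-.032,.012),(-.06,-.032,.012),(-.06,.032,.012))];q2=[tp(.028+.022*np.cos(a),.022*np.sin(a),.012) for a in np.linspace(0,6.28,25)]
for kk,col in((q,(255,0,0)),(q2,(0,255,255))): cv2.polylines(im,[((proj('side',kk)-(290,130)+.5)*8).astype(np.int32)],True,col,1)
cv2.imwrite('pics/c9.png',im[:,:,::-1])
E
```

```text
pocket [np.float64(0.5702614202844088), np.float64(-0.15920955348814916), np.float64(0.10805231455195051)] [-8.99988354e+01  1.44195477e-03  4.47761457e+01]
178 [0.1049892  0.1118479  0.11666798] slope [-0.00232213  0.03149021 -0.03676949]
```

View pics/c9.png

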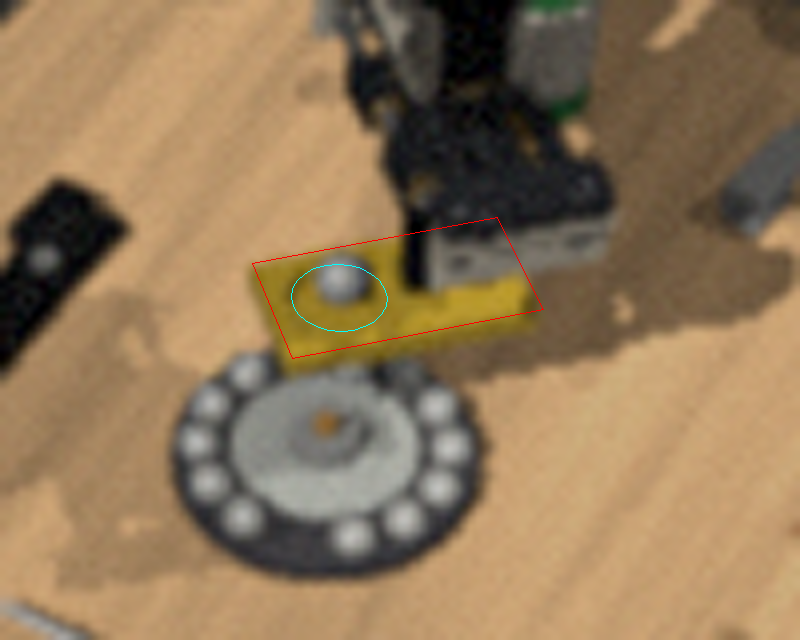

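Emit:
{"op": "apply_moves", "data": {
  "deltas": [
    {"tx": 0, "ty": 0, "tz": 0, "turn": 0, "gripper": 0.0},
    {"tx": 0, "ty": 0, "tz": 0, "turn": 0, "gripper": 0.0},
    {"tx": 0, "ty": 0, "tz": 0, "turn": 0, "gripper": 0.0}
  ]
}}

```text
time_s: 16.3
tcp_pos: [0.5334, -0.1958, 0.1481]
eef_rot: [-90.0, -0.0, 44.8]
contact_force: [-0.3, 0.9, -2.4]
gripper_width: 0.016
```

```bash
python3 -c "
from plant import r
print(r.close_job())"
```

```text
the job is handed in; nothing more can be done
None
```

The job is handed in at 16.3 s, with the arm still holding the tray and the ball in its pocket over the turntable.

- **Plunger:** I pushed it to its stop and held it for about 1.5 s. The force jumped to about 17 N with no further travel, and the ball was then seen in the pocket. The plunger came back up afterwards.
- **Pick-up and carry:** I pinched the grip at 40 N (opening 15.8 mm), lifted straight up and carried the tray over in gentle ramps. I then turned it about its pocket to a yaw of 45° so the side camera could see the ball, which was in the pocket.
- **Final pose:** The pocket works out at (0.570, −0.159), against a turntable centre measured at about (0.570, −0.159), give or take 2 mm. The underside is about 102 mm above the bench.

**Checks that disagreed:**
- **Two views:** They differed by about 2 mm, within the stated calibration.
- **Measured load:** It averaged about 2.0 N against an expected 2.6 N, so I relied on the picture to confirm the ball.
- **Level:** The tool reads level to within 0.01°. The last depth fit gave a 0.03 sideways slope, which I put down to pixels on the tray's side face; the tray's outline matched a level tray to about a pixel.

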